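# Cover the curing cement tiles

## Task

The cement tiles in the four steel moulds have to stay covered while they cure. Pick up each cover plate by its wooden post and set it gently, never dropping it, on the mould of its own shape and size, centred and lying flat on the rim, with the square and the oblong cover lined up with their frames. Leave the jar and the pink cup standing where they are.

Things in the scene. Friction and masses are not known exactly. Their poses are not given: they have to be found in the camera images.
- cover_big_round_grip (a point): Loose bare-metal cover plate, a disc 108 mm across, 6 mm thick, lying flat on the bench, with a square wooden grip post 24 x 24 mm (faces along the cover's x and y) standing 54 mm high in its middle; total height 60 mm, 0.1 to 0.3 kg. The point is the middle of the post, 33 mm above the plate's underside; z is up.
- cover_small_round_grip (a point): Loose bare-metal cover plate, a disc 72 mm across, 6 mm thick, lying flat on the bench, with a square wooden grip post 24 x 24 mm (faces along the cover's x and y) standing 54 mm high in its middle; total height 60 mm, 0.1 to 0.3 kg. The point is the middle of the post, 33 mm above the plate's underside; z is up.
- cover_square_grip (a point): Loose bare-metal cover plate, 100 x 100 mm, sides along its x and y, 6 mm thick, lying flat on the bench, with a square wooden grip post 24 x 24 mm (faces along the cover's x and y) standing 54 mm high in its middle; total height 60 mm, 0.1 to 0.3 kg. The point is the middle of the post, 33 mm above the plate's underside; z is up.
- cover_long_grip (a point): Loose bare-metal cover plate, an oblong 124 mm along its x by 64 mm along its y, 6 mm thick, lying flat on the bench, with a square wooden grip post 24 x 24 mm (faces along the cover's x and y) standing 54 mm high in its middle; total height 60 mm, 0.1 to 0.3 kg. The point is the middle of the post, 33 mm above the plate's underside; z is up.
- mould_big_round_rim (a point): Dark steel mould frame fixed to the bench, round, 124 mm across outside, mouth 84 mm across, 30 mm high, holding a hardened grey cement tile 5 mm below the rim. The point is the centre of the mouth at the height of the rim, 30 mm above the bench; z is up. A cover laid on it rests flat on the rim.
- mould_small_round_rim (a point): Dark steel mould frame fixed to the bench, round, 88 mm across outside, mouth 48 mm across, 30 mm high, holding a hardened grey cement tile 5 mm below the rim. The point is the centre of the mouth at the height of the rim, 30 mm above the bench; z is up. A cover laid on it rests flat on the rim.
- mould_square_rim (a point): Dark steel mould frame fixed to the bench, square, 116 mm outside, mouth 76 mm, sides along its x and y, 30 mm high, holding a hardened grey cement tile 5 mm below the rim. The point is the centre of the mouth at the height of the rim, 30 mm above the bench; z is up. A cover laid on it rests flat on the rim.
- mould_long_rim (a point): Dark steel mould frame fixed to the bench, oblong, outside 140 mm along its x by 80 mm along its y, mouth 100 x 40 mm, 30 mm high, holding a hardened grey cement tile 5 mm below the rim. The point is the centre of the mouth at the height of the rim, 30 mm above the bench; z is up. A cover laid on it rests flat on the rim.
- jar: Bystander: lidded glass jar, 56 mm across, 75 mm high, standing among the moulds; origin at the centre of its underside.
- bowl: Bystander: pink open cup, 70 mm across, 50 mm high, standing among the moulds; origin at the centre of its underside.
Things that resemble listed ones, but are neither listed nor needed, are in the scene too. What is shaped like the part that bears cover_big_round_grip but black or orange is not meant.

How it is judged:
At the end, for the whole second after the job is handed in: Each of the four covers lies flat (within 0.06 rad) on the rim of the mould of its own shape and size, centred within 10 mm, the square and oblong ones lined up within 0.15 rad (any side of the square, either end of the oblong), all released and at rest (horizontal distance between cover_big_round_grip and mould_big_round_rim below 0.01 m and z of cover_big_round_grip in the frame of mould_big_round_rim between 0.029 and 0.037 m and angle between each of cover_big_round_grip, cover_small_round_grip, cover_square_grip, cover_long_grip's own z axis and vertical below 0.06 rad and linear speed of each of cover_big_round, cover_small_round, cover_square, cover_long below 0.02 m/s and horizontal distance between cover_small_round_grip and mould_small_round_rim below 0.01 m and z of cover_small_round_grip in the frame of mould_small_round_rim between 0.029 and 0.037 m and horizontal distance between cover_square_grip and mould_square_rim below 0.01 m and z of cover_square_grip in the frame of mould_square_rim between 0.029 and 0.037 m and (angle between the x axis of cover_square_grip and the x axis of mould_square_rim, either way round below 0.15 rad or angle between the x axis of cover_square_grip and the y axis of mould_square_rim, either way round below 0.15 rad) and horizontal distance between cover_long_grip and mould_long_rim below 0.01 m and z of cover_long_grip in the frame of mould_long_rim between 0.029 and 0.037 m and angle between the x axis of cover_long_grip and the x axis of mould_long_rim, either way round below 0.15 rad); the robot touches nothing.
It fails at once if the big round cover is dropped: it falls free of the fingers faster than 0.9 m/s (about 4 cm of fall) (linear speed of cover_big_round above 0.9 m/s and contact force between the fingers and cover_big_round below 0.1 N).
It fails at once if the small round cover is dropped: it falls free of the fingers faster than 0.9 m/s (about 4 cm of fall) (linear speed of cover_small_round above 0.9 m/s and contact force between the fingers and cover_small_round below 0.1 N).
It fails at once if the square cover is dropped: it falls free of the fingers faster than 0.9 m/s (about 4 cm of fall) (linear speed of cover_square above 0.9 m/s and contact force between the fingers and cover_square below 0.1 N).
It fails at once if the long cover is dropped: it falls free of the fingers faster than 0.9 m/s (about 4 cm of fall) (linear speed of cover_long above 0.9 m/s and contact force between the fingers and cover_long below 0.1 N).
It fails at once if the jar or the pink cup is shifted by more than 25 mm or tipped (distance of any of jar, bowl from where it was at the start of the episode above 0.025 m or angle between any of jar, bowl's own z axis and vertical above 0.3 rad).
It also fails if it takes over 109 s, if anything falls off the work surface, if the arm or the gripper's body presses on something with over 40 N, if the wrist force passes 120 N, or if a joint passes its speed limit or range.

## Robot

A 7-joint arm with a two-finger parallel gripper is mounted at the origin on the work surface. World frame = base frame: x ahead of the robot, y to its left, z up, the work surface at z = 0. Lengths are in m, angles in rad, forces in N, time in s.
With the tool pointing down it reaches from about 0.375 to 0.925 m from the base axis. Payload 3.1 kg.
Tool frame: the origin (TCP) lies at the very end of the fingers, on their centre line; the grasp point (between the pads) lies 19 mm behind it; z points along the fingers, y is the line along which they close (so a half turn about z gives the same grasp; the last joint's range is limited). The gripper opens to 85 mm and grips with 20 to 120 N. Pads are 22 mm wide; open, the fingers measure 114 mm over their backs; the gripper's body (76 mm by 85 mm) begins 54 mm behind the grasp point. The pads swing forward as they close: fully open they stand 13 mm farther back than shut.
Start: joints at [-1.247, 0.383, 0.044, 1.598, -0.018, 1.161, -0.05], TCP at [0.266, 0.593, 0.231] pointing down, gripper open.
Joint ranges: [-2.61, 2.61], [-0.41, 2.15], [-1.48, 1.57], [0, 2.5], [-1.57, 4.71], [0.05, 1.97], [-2.85, 2.85]. Speed limits (rad/s): [2.79, 2.79, 3.14, 3.14, 3.14, 3.14, 3.14].

## Interface

Orientations are given as a unit quaternion [x, y, z, w].
In Python, from plant import manip, viewer, ticket, nets gives the robot as it stands. The module is installed in compiled form; this text tells all that it offers.
- The arm moves only by the shell command python3 -m inch 'ROWS'. ROWS is JSON, a list of rows, each a list of 5 numbers: the finger opening in m, from 0 to 0.0854, then the shift along the tool's x, y, z in m, then the turn about the tool's z in rad. A call has 1 to 20 rows; each row shifts and turns the commanded pose from where the row before left it, along the tool's axes as they then stand; what a row does not reach is not made up. A row lasts 1/12 s, in which the tool goes at most 41.7 mm and 7.16 degrees, less where a joint would pass 70% of its speed; a pose out of reach is approached as far as the arm can. A call is refused whole if a number of a shift passes 0.0417 or a number of a turn 0.125, either way. A call with a gripper value outside its range is refused whole. The fingers move at their own pace and stop on an object; the grip force is fixed at half the most. Time passes only in rows, so rows that do not move let the fingers close. It gives the time, the measured TCP pose, the force, the opening and the grip force at its end, in the units of the state.
- manip.get_state(): the state, without advancing time (a new reading comes with each control period).
- viewer.grab_frame(name): name is "scene" or "top" or "wrist"; returns a dict with "frame" (400x640x3 uint8, blue, green, red), "K" (3x3 intrinsics, pixels), "D" ([k1, k2, p1, p2, k3] as OpenCV has them; the pictures are not rectified), "position" and "attitude" of the camera in the world; the wrist camera has in their place "T_tool_cam" (4x4, takes a point from camera to tool coordinates, whose origin is the TCP and whose axes are the flange's). Camera axes: x right, y up, looking along -z (the intrinsics and any distortion apply to the point x, -y, -z); pixel columns grow to the right and rows downward; lengths in m; the calibration is good to about 2 mm. A picture is of the moment at which its call begins: read the wrist's pose just before it. There is no depth.
- ticket.close_job(): hands the job in; it is judged then, once.
Trained networks look in a picture, given as the dict that the camera call returned (one of the last four; its "shot" number tells which), for a name from the list of things; names that differ only in an ending like _2 or _b are one class to them, and where a whole thing is asked for, a point or a joint stands for the part that bears it (a point fixed in the world has none). Each returns a list of dicts, best first, with "confidence" (0 to 1); they miss things now and then, are a little off and sometimes report something else, mostly with a low value. They report only what shows in the picture. A call takes as long as a camera call. They do not tell look-alikes from the thing itself.
- nets.masks_of(picture, target): "mask" (400x640 bool, what is visible of it) and "at" ([row, column] as shares, 0 to 1, of the picture: columns of its width, rows of its height, amid what is visible of it).
- nets.place_of(picture, target): "at" ([row, column] as shares, 0 to 1, of the picture: columns of its width, rows of its height: a listed point, or the origin of a listed thing).
The state is a dict: "t": time; "q": joint angles; "qd": joint speeds; "effort": joint torques, N m; "ee_pos": TCP position; "orientation": TCP orientation; "force": force on the tool from outside, world axes, zero at the start; "ft_torque": the same for the moment, N m; "gripper_width": finger opening in m; "grip_force": force on a finger pad.
Only numpy, scipy, OpenCV 4.12 (cv2) and the standard library are available. Lean on these libraries where they do the work, as an engineer would, in place of code of your own. Each camera call takes 0.05 s, during which the arm holds its last target. There are 200 camera calls.

## Working session

There is one attempt and no reset: what is moved stays moved. The work goes in short steps, Python scripts to look and compute and a shell command to move; the robot and the scene stay as the last step left them, time stands still between calls to the robot, and variables do not carry over. Pictures are saved under pics/ and viewed, at most 14 in all, crops included, and the job is handed in when it is done.

```bash
mkdir -p pics
cat > h.py <<'E'
import numpy as np, cv2
from scipy.spatial.transform import Rotation as R
from plant import manip, viewer, ticket, nets
def ray(f,uv):
    p=cv2.undistortPoints(np.array([[uv]],float),np.array(f["K"]),np.array(f["D"]))[0,0]
    return np.array([p[0],-p[1],-1.0])
def cam(f):
    if "T_tool_cam" in f:
        s=f["_s"];T=np.array(f["T_tool_cam"]);Rt=R.from_quat(s["orientation"]).as_matrix()
        return Rt@T[:3,:3], Rt@T[:3,3]+np.array(s["ee_pos"])
    a=np.array(f["attitude"],float)
    Rm=a if a.shape==(3,3) else R.from_quat(a).as_matrix()
    return Rm,np.array(f["position"])
def world(f,uv,z):
    Rm,p=cam(f);d=Rm@ray(f,uv);return p+d*(z-p[2])/d[2]
def proj(f,X):
    Rm,p=cam(f);c=(np.array(X)-p)@Rm;c=c*[1,-1,-1]
    return cv2.projectPoints(c.reshape(-1,1,3),np.zeros(3),np.zeros(3),np.array(f["K"]),np.array(f["D"]))[0][:,0]
def grab(n,save=None):
    s=manip.get_state();f=viewer.grab_frame(n);f["_s"]=s
    if save:cv2.imwrite(f"pics/{save}.png",f["frame"])
    return f
E
python3 - <<'E'
from h import *
s=manip.get_state();print(s["t"],s["ee_pos"],s["orientation"],s["gripper_width"])
Z={"cover":.033,"mould":.03}
for n in("top","scene"):
    f=grab(n,n)
    print(n,f.get("position"),np.array(f["attitude"]).round(3).tolist(),f["K"])
    for t in["cover_big_round_grip","cover_small_round_grip","cover_square_grip","cover_long_grip","mould_big_round_rim","mould_small_round_rim","mould_square_rim","mould_long_rim","jar","bowl"]:
        for r in nets.place_of(f,t):
            uv=np.array(r["at"])[::-1]*[640,400]
            print(t,round(r["confidence"],2),uv.round(),world(f,uv,Z.get(t.split("_")[0],0)).round(3))
E
```

```text
0.0 [0.26574423 0.59214176 0.22985441] [ 2.09310680e-01  9.77848277e-01 -1.32197498e-03 -1.99564112e-04] 0.08529659791006744
top [ 0.31333042 -0.01542169  1.29283367] [0.069, -0.051, -0.698, 0.71] [[496.41193805   0.         324.97553942]
 [  0.         496.41193805 191.69096724]
 [  0.           0.           1.        ]]
cover_big_round_grip 0.88 [296. 145.] [0.653 0.098 0.033]
cover_big_round_grip 0.87 [225. 104.] [0.764 0.29  0.033]
cover_big_round_grip 0.62 [374. 275.] [ 0.321 -0.109  0.033]
cover_small_round_grip 0.9 [204. 237.] [0.409 0.324 0.033]
cover_small_round_grip 0.22 [335. 187.] [ 0.543 -0.006  0.033]
cover_square_grip 0.95 [289. 214.] [0.471 0.109 0.033]
cover_square_grip 0.27 [458. 168.] [ 0.598 -0.323  0.033]
cover_long_grip 0.73 [381. 140.] [ 0.669 -0.126  0.033]
mould_big_round_rim 0.59 [457. 169.] [ 0.597 -0.321  0.03 ]
mould_small_round_rim 0.71 [374. 216.] [ 0.47  -0.107  0.03 ]
mould_square_rim 0.85 [460. 234.] [ 0.428 -0.326  0.03 ]
mould_long_rim 0.67 [201. 167.] [0.592 0.345 0.03 ]
jar 0.93 [333. 188.] [ 0.548 -0.002  0.   ]
jar 0.29 [295. 146.] [0.66  0.102
[... 379 characters left out ...]
d_grip 0.8 [349. 255.] [0.647 0.101 0.033]
cover_small_round_grip 0.94 [435. 197.] [0.407 0.325 0.033]
cover_small_round_grip 0.58 [272. 199.] [ 0.463 -0.123  0.033]
cover_square_grip 0.64 [353. 208.] [0.477 0.103 0.033]
cover_long_grip 0.96 [258. 257.] [ 0.677 -0.119  0.033]
cover_long_grip 0.71 [350. 256.] [0.649 0.103 0.033]
mould_big_round_rim 0.61 [185. 229.] [ 0.6   -0.327  0.03 ]
mould_small_round_rim 0.78 [274. 200.] [ 0.464 -0.117  0.03 ]
mould_small_round_rim 0.24 [350. 254.] [0.639 0.101 0.03 ]
mould_long_rim 0.94 [444. 246.] [0.589 0.334 0.03 ]
mould_long_rim 0.51 [272. 201.] [ 0.467 -0.122  0.03 ]
jar 0.83 [316. 228.] [0.529 0.006 0.   ]
bowl 0.56 [397. 237.] [0.541 0.223 0.   ]
```

View pics/top.png

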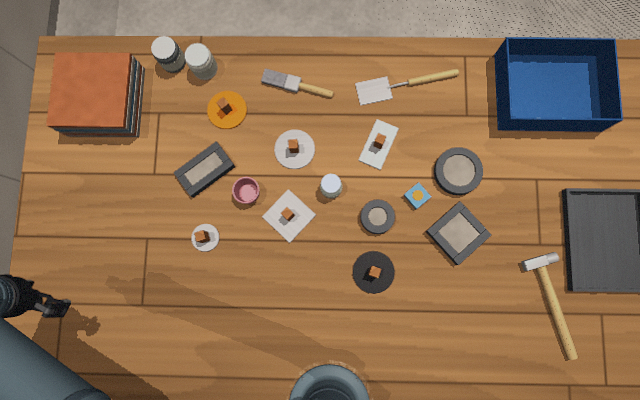

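View pics/scene.png

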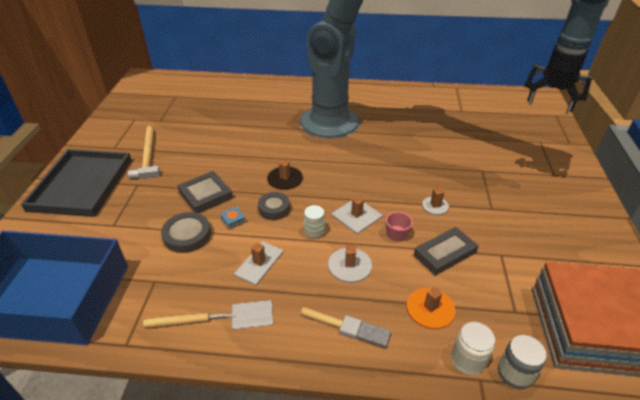

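Top view: bare-metal covers are the big disc (295,148), small disc (204,237), square (289,215) and oblong (378,144). The orange and black discs are decoys. The moulds are at (458,170), (377,217), (458,233) and (204,168). Next I'll measure outlines on the rectified plane.

```bash
cat >> h.py <<'E'
def outline(f,m,z):
    c=max(cv2.findContours(m.astype(np.uint8),cv2.RETR_EXTERNAL,cv2.CHAIN_APPROX_NONE)[0],key=cv2.contourArea)[:,0]
    P=np.array([world(f,p,z)[:2] for p in c.astype(float)])
    (x,y),(w,h),a=cv2.minAreaRect((P*1000).astype(np.float32))
    if h>w:a+=90;w,h=h,w
    return np.round([x,y],1),np.round([w,h],1),round(a%180,1)
E
python3 - <<'E'
from h import *
for n in("top","scene"):
  f=grab(n)
  for t,u,z in[("cover_big_round_grip",(.65,.1),.006),("cover_small_round_grip",(.408,.325),.006),("cover_square_grip",(.475,.105),.006),("cover_long_grip",(.673,-.122),.006),("mould_big_round_rim",(.598,-.324),.03),("mould_small_round_rim",(.467,-.112),.03),("mould_square_rim",(.428,-.326),.03),("mould_long_rim",(.59,.34),.03),("jar",(.54,0),.075),("bowl",(.535,.223),.05)]:
    if t in("jar","bowl") or 1:
      for r in nets.masks_of(f,t):
        o=outline(f,r["mask"],z)
        if np.hypot(*(o[0]/1000-u))<.06: print(n,t,round(r["confidence"],2),*o)
E
```

```text
top cover_big_round_grip 0.88 [652.9 105.9] [110.5 104.7] 1.3
top cover_small_round_grip 0.63 [410.5 330. ] [68.4 68.4] 3.2
top cover_square_grip 0.65 [471.1 114.6] [101.  100.4] 48.0
top cover_long_grip 0.65 [ 667.2 -119.4] [128.   65.4] 157.0
top mould_big_round_rim 0.68 [ 592.5 -324.7] [126.4 121.5] 134.2
top mould_small_round_rim 0.94 [ 470.3 -114.3] [85.9 84.6] 135.5
top mould_square_rim 0.58 [ 430.7 -319.9] [121.1 117.8] 132.3
top mould_long_rim 0.64 [585.7 335.9] [139.4  88.8] 128.3
top jar 0.6 [540.5   2.7] [60.9 55. ] 0.9
top bowl 0.87 [530.3 219.7] [66.8 64.9] 90.8
scene cover_big_round_grip 0.96 [652.7 103.4] [108.9 108.3] 129.8
scene cover_small_round_grip 0.81 [391.2 327.5] [114.5  75.7] 6.9
scene cover_square_grip 0.98 [469.2 114.9] [116.9 108.1] 138.7
scene cover_long_grip 0.78 [ 666.1 -125.8] [126.5  79. ] 157.3
scene mould_big_round_rim 0.72 [ 606.  -320.8] [152.8 125.8] 20.3
scene mould_small_round_rim 0.87 [ 482.3 -114.8] [114.5  85.7] 8.3
scene mould_square_rim 0.92 [ 445.2 -316.7] [145.7 122.2] 42.3
scene mould_long_rim 0.95 [601.1 335.9] [159.1  93.8] 128.4
scene jar 0.7 [581.8   6.5] [121.4  52.5] 5.2
scene bowl 0.57 [549.3 220.8] [109.5  64. ] 179.7
```

Run:
```python
from h import *
for n in("top","scene"):
  f=grab(n);hsv=cv2.cvtColor(f["frame"],cv2.COLOR_BGR2HSV)
  for t in["mould_big_round_rim","mould_small_round_rim","mould_square_rim","mould_long_rim"]:
    r=nets.masks_of(f,t)[:1]
    if not r: continue
    m=cv2.morphologyEx(r[0]["mask"].astype(np.uint8),cv2.MORPH_CLOSE,np.ones((5,5)))
    m=cv2.erode(m,np.ones((7,7)));v=hsv[...,2]
    th,_=cv2.threshold(v[m>0].reshape(-1,1),0,255,cv2.THRESH_OTSU)
    print(n,t,th,*outline(f,(m>0)&(v>th),.0275))
  if n=="top":
    for t in["cover_big_round_grip","cover_small_round_grip","cover_square_grip","cover_long_grip"]:
      for r in nets.place_of(f,t)[:1]:
        u,v_=(np.array(r["at"])[::-1]*[640,400]).astype(int)
        if t=="cover_big_round_grip":u,v_=294,146
        c=f["frame"][v_-22:v_+22,u-28:u+28]
        globals().setdefault("L",[]).append(cv2.resize(c,(400,300),interpolation=cv2.INTER_CUBIC))
    cv2.imwrite("pics/posts.png",np.vstack([np.hstack(L[:2]),np.hstack(L[2:])]))
```

```text
top mould_big_round_rim 135.0 [ 594.  -326.7] [81.8 77.5] 44.1
top mould_small_round_rim 134.0 [ 469.1 -115.8] [46.1 43.8] 90.9
top mould_square_rim 135.0 [ 432.  -322.8] [75.2 73.5] 42.3
top mould_long_rim 128.0 [589.  339.4] [99.7 38.8] 128.3
scene mould_big_round_rim 124.0 [ 592.8 -327.1] [81.2 76.9] 95.8
scene mould_small_round_rim 123.0 [ 472.6 -117.6] [44.6 41.1] 95.9
scene mould_square_rim 124.0 [ 431.2 -324. ] [75.3 71.9] 132.0
scene mould_long_rim 124.0 [590.  339.2] [97.2 39. ] 128.4
```

View pics/posts.png

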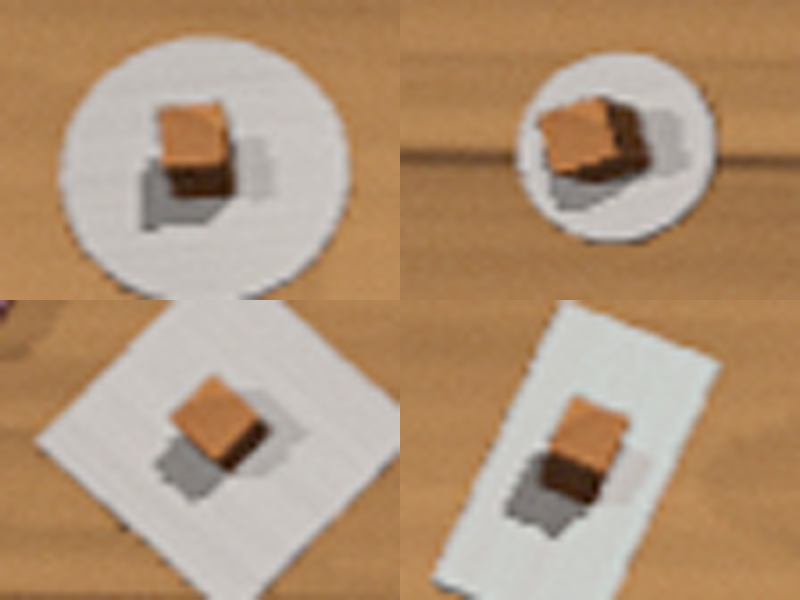

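```bash
cat > go.py <<'E'
import sys
from h import *
# usage: go.py x y z closing_deg_mod  period
x,y,z,c,per=map(float,sys.argv[1:6])
s=manip.get_state();M=R.from_quat(s["orientation"]).as_matrix()
d=M.T@(np.array([x,y,z])-s["ee_pos"])
cur=np.degrees(np.arctan2(M[1,1],M[0,1]))
t=(cur-c+per/2)%per-per/2
print("tool shift before turn",d.round(4),"turn",np.radians(t).round(3),"cur closing",cur.round(1),"q7",round(s["q"][6],2),"tilt",np.degrees(np.arccos(-M[2,2])).round(2))
a=np.radians(t);u=np.array([[np.cos(a),np.sin(a)],[-np.sin(a),np.cos(a)]])@d[:2]
print("after turn",u.round(4),"t",s["t"],"pos",np.round(s["ee_pos"],4),"F",np.round(s["force"],1))
E
python3 go.py .4105 .329 .2 24.3 90
python3 - <<'E'
from h import *
f=grab("wrist");print(np.array(f["T_tool_cam"]).round(3))
E
```

```text
tool shift before turn [-0.2399 -0.1818  0.0313] turn 0.725 cur closing 65.8 q7 -0.05 tilt 0.0
after turn [-0.3001  0.023 ] t 2.9 pos [0.2661 0.593  0.2313] F [-0.9  0.2 -0.1]
[[ 0.001  0.963  0.268  0.069]
 [ 1.    -0.001  0.     0.001]
 [ 0.001  0.268 -0.963 -0.143]
 [ 0.     0.     0.     1.   ]]
```

```bash
python3 -m inch '[[0.085,-0.03,-0.0227,0.004,0],[0.085,-0.03,-0.0227,0.004,0],[0.085,-0.03,-0.0227,0.004,0],[0.085,-0.03,-0.0227,0.004,0],[0.085,-0.03,-0.0227,0.004,0],[0.085,-0.03,-0.0227,0.004,0],[0.085,-0.03,-0.0227,0.004,0],[0.085,-0.03,-0.0227,0.004,0],[0.085,0,0,0,0.121],[0.085,0,0,0,0.121],[0.085,0,0,0,0.121],[0.085,0,0,0,0.121],[0.085,0,0,0,0.121],[0.085,0,0,0,0.121],[0.085,0,0,0,0]]'
cat > w.py <<'E'
import sys
from h import *
t,name=sys.argv[1:3]
f=grab("wrist",name)
R_,p=cam(f);print("cam",p.round(3))
for r in nets.place_of(f,t)[:2]: print("place",round(r["confidence"],2),world(f,np.array(r["at"])[::-1]*[640,400],.033).round(4))
fr=f["frame"]; hsv=cv2.cvtColor(fr,cv2.COLOR_BGR2HSV)
for r in nets.masks_of(f,t)[:2]:
    m=r["mask"]; print("mask",round(r["confidence"],2),*outline(f,m,.006))
E
python3 w.py cover_small_round_grip w1; python3 go.py .4105 .329 .2 24.3 90
```

```text
t: 4.2
ee_pos: [0.4108, 0.3292, 0.1994]
orientation: [0.544, 0.839, 0.0, 0.0]
force: [-0.9, 0.5, 0.3]
gripper_width: 0.085
grip_force: 0.0
cam [0.383 0.392 0.342]
place 0.71 [0.4096 0.3319 0.033 ]
mask 0.86 [410.3 332.2] [71.  70.8] 24.2
tool shift before turn [-0.0001 -0.0003 -0.0006] turn 0.002 cur closing 24.4 q7 -0.28 tilt 0.01
after turn [-0.0001 -0.0003] t 4.35 pos [0.4107 0.3292 0.1994] F [0.3 0.  0.4]
```

View pics/w1.png

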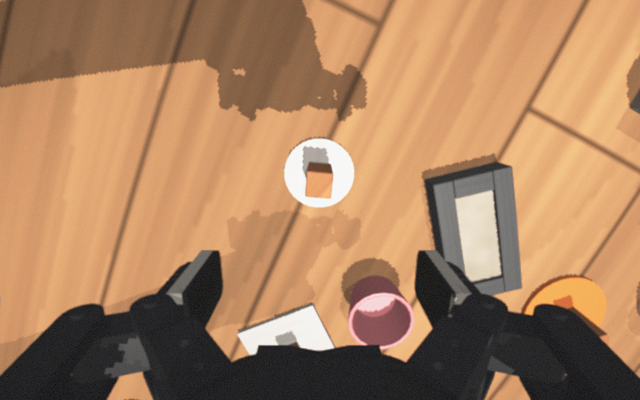

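The wrist view shows the small disc at (318,172), with its post aligned with the finger axis. Descending and gripping.

```bash
python3 -m inch '[[0.085,0.002,0.0005,0.03,0],[0.085,0,0,0.03,0],[0.085,0,0,0.03,0],[0.085,0,0,0.03,0],[0.085,0,0,0.03,0],[0.085,0,0,0.02,0],[0.085,0,0,0.01,0],[0,0,0,0,0],[0,0,0,0,0],[0,0,0,0,0],[0,0,0,0,0],[0,0,0,0,0],[0,0,0,0,0],[0,0,0,0,0]]'
python3 go.py .4705 -.1165 .16 24.3 90
```

```text
t: 5.52
ee_pos: [0.4116, 0.3323, 0.0211]
orientation: [0.543, 0.84, 0.002, 0.0]
force: [-0.6, -0.6, 6.5]
gripper_width: 0.0239
grip_force: 58.4
tool shift before turn [-0.4332 -0.1301 -0.1399] turn -0.001 cur closing 24.2 q7 -0.21 tilt 0.19
after turn [-0.4331 -0.1306] t 5.5167 pos [0.4116 0.3323 0.0211] F [-0.6 -0.6  6.5]
```

```bash
python3 -m inch '[[0,0,0,-0.02,0],[0,0,0,-0.04,0],[0,0,0,-0.04,0],[0,0,0,-0.04,0],[0,-0.0361,-0.0109,0,0],[0,-0.0361,-0.0109,0,0],[0,-0.0361,-0.0109,0,0],[0,-0.0361,-0.0109,0,0],[0,-0.0361,-0.0109,0,0],[0,-0.0361,-0.0109,0,0],[0,-0.0361,-0.0109,0,0],[0,-0.0361,-0.0109,0,0],[0,-0.0361,-0.0109,0,0],[0,-0.0361,-0.0109,0,0],[0,-0.0361,-0.0109,0,0],[0,-0.0361,-0.0109,0,0],[0,0,0,0,0]]'
python3 go.py .4705 -.1165 .0511 24.3 90
```

```text
t: 6.93
ee_pos: [0.4688, -0.1272, 0.1604]
orientation: [0.548, 0.836, -0.001, 0.003]
force: [-0.5, -0.8, -0.5]
gripper_width: 0.0236
grip_force: 57.9
tool shift before turn [0.0098 0.0057 0.1092] turn -0.013 cur closing 23.5 q7 0.7 tilt 0.36
after turn [0.0097 0.0059] t 6.9333 pos [ 0.4688 -0.1272  0.1604] F [-0.5 -0.8 -0.5]
```

```bash
python3 -m inch '[[0,0,0,0,0],[0,0,0,0,0],[0,0,0,0,0]]'
python3 go.py .4705 -.1165 .0511 24.3 90
python3 - <<'E'
from h import *
f=grab("wrist","w2")
E
```

```text
t: 7.18
ee_pos: [0.4686, -0.1159, 0.159]
orientation: [0.542, 0.84, 0.0, -0.001]
force: [-0.5, 0.0, -1.0]
gripper_width: 0.0242
grip_force: 57.9
tool shift before turn [-0.0015  0.0015  0.1079] turn 0.001 cur closing 24.4 q7 0.7 tilt 0.07
after turn [-0.0015  0.0015] t 7.1833 pos [ 0.4686 -0.1159  0.159 ] F [-0.5  0.  -1. ]
```

View pics/w2.png

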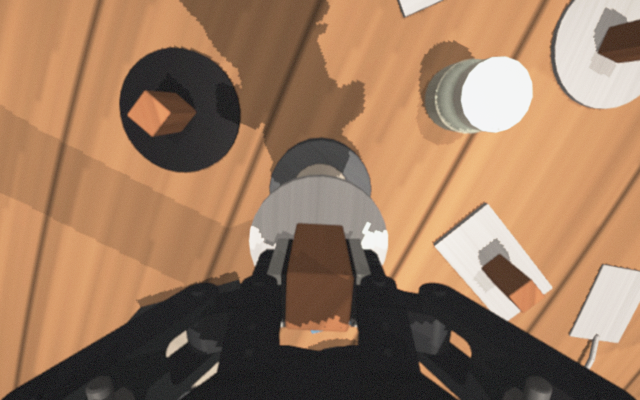

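The cover hangs level and centred over the small mould (320,170). Lowering it.

```bash
python3 -m inch '[[0,-0.0015,0.0015,0.03,0],[0,0,0,0.03,0],[0,0,0,0.025,0],[0,0,0,0.01,0],[0,0,0,0.005,0],[0,0,0,0.004,0],[0,0,0,0.002,0],[0,0,0,0.001,0],[0,0,0,0,0],[0,0,0,0,0]]'
python3 go.py .4705 -.1165 .0511 24.3 90
```

```text
t: 8.07
ee_pos: [0.4718, -0.1184, 0.0532]
orientation: [0.543, 0.84, 0.001, 0.001]
force: [-0.5, -0.6, -1.0]
gripper_width: 0.0238
grip_force: 57.9
tool shift before turn [ 0.0023 -0.0004  0.0021] turn -0.001 cur closing 24.2 q7 0.85 tilt 0.12
after turn [ 0.0023 -0.0004] t 8.0667 pos [ 0.4718 -0.1184  0.0532] F [-0.5 -0.6 -1. ]
```

```bash
python3 -m inch '[[0,0.0015,0,0.001,0],[0,0,0,0.001,0],[0,0,0,0,0],[0,0,0,0,0],[0.085,0,0,0,0],[0.085,0,0,0,0],[0.085,0,0,0,0],[0.085,0,0,0,0],[0.085,0,0,0,0],[0.085,0,0,-0.03,0],[0.085,0,0,-0.04,0],[0.085,0,0,-0.04,0],[0.085,0,0,-0.04,0],[0.085,0,0,0,0],[0.085,0,0,0,0]]'
python3 go.py .667 -.121 .2 157 180;python3 go.py .667 -.121 .2 67 180
```

```text
t: 9.32
ee_pos: [0.4727, -0.1172, 0.2031]
orientation: [0.543, 0.84, 0.002, 0.003]
force: [-0.2, 0.6, -0.2]
gripper_width: 0.0849
grip_force: 0.0
tool shift before turn [-0.0832  0.1756  0.0045] turn 0.825 cur closing 24.2 q7 0.66 tilt 0.41
after turn [0.0724 0.1803] t 9.3167 pos [ 0.4727 -0.1172  0.2031] F [-0.2  0.6 -0.2]
tool shift before turn [-0.0832  0.1756  0.0045] turn -0.746 cur closing 24.2 q7 0.66 tilt 0.41
after turn [-0.1803  0.0724] t 9.3167 pos [ 0.4727 -0.1172  0.2031] F [-0.2  0.6 -0.2]
```

```bash
python3 -m inch '[[0.085,-0.0139,0.0293,0.0007,0],[0.085,-0.0139,0.0293,0.0007,0],[0.085,-0.0139,0.0293,0.0007,0],[0.085,-0.0139,0.0293,0.0007,0],[0.085,-0.0139,0.0293,0.0007,0],[0.085,-0.0139,0.0293,0.0007,0],[0.085,0,0,0,0.118],[0.085,0,0,0,0.118],[0.085,0,0,0,0.118],[0.085,0,0,0,0.118],[0.085,0,0,0,0.118],[0.085,0,0,0,0.118],[0.085,0,0,0,0.118],[0.085,0,0,0,0],[0.085,0,0,0,0]]'
python3 w.py cover_long_grip w3; python3 go.py .667 -.121 .0194 157 180
```

```text
t: 10.57
ee_pos: [0.6636, -0.1206, 0.1936]
orientation: [0.834, 0.552, -0.002, -0.001]
force: [0.1, 0.2, -0.2]
gripper_width: 0.0848
grip_force: 0.0
cam [ 0.691 -0.057  0.336]
place 0.94 [ 0.6691 -0.1227  0.033 ]
mask 0.67 [ 667.3 -119.9] [125.5  65.8] 156.5
tool shift before turn [0.0009 0.0028 0.1757] turn 0.0 cur closing -23.0 q7 0.04 tilt 0.08
after turn [0.0009 0.0028] t 10.7167 pos [ 0.6643 -0.1208  0.1951] F [ 0.3 -0.7  1. ]
```

View pics/w3.png

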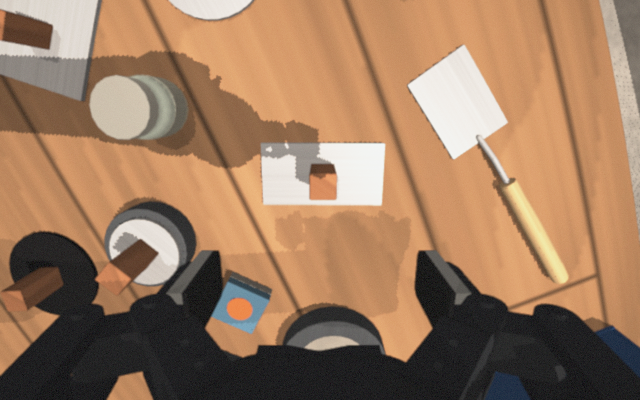

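The oblong cover at (322,173) is aligned with the finger axis, and the small cover sits centred on its mould at (150,240).

```bash
python3 -m inch '[[0.085,0.002,0.0025,0.03,0],[0.085,0,0,0.03,0],[0.085,0,0,0.03,0],[0.085,0,0,0.03,0],[0.085,0,0,0.025,0],[0.085,0,0,0.02,0],[0.085,0,0,0.009,0],[0,0,0,0,0],[0,0,0,0,0],[0,0,0,0,0],[0,0,0,0,0],[0,0,0,0,0],[0,0,0,0,0],[0,0,0,0,0]]'
python3 go.py .5895 .3393 .16 128.3 180
```

```text
t: 11.88
ee_pos: [0.6694, -0.1203, 0.024]
orientation: [0.834, 0.551, 0.001, 0.001]
force: [-0.2, -0.1, 6.4]
gripper_width: 0.0233
grip_force: 60.5
tool shift before turn [ 0.3916 -0.2533 -0.1364] turn 0.499 cur closing -23.1 q7 0.13 tilt 0.18
after turn [ 0.2225 -0.41  ] t 11.8833 pos [ 0.6694 -0.1203  0.024 ] F [-0.2 -0.1  6.4]
```

```bash
python3 -m inch '[[0,0,0,-0.02,0],[0,0,0,-0.04,0],[0,0,0,-0.04,0],[0,0,0,-0.036,0],[0,0.0301,-0.0195,0,0],[0,0.0301,-0.0195,0,0],[0,0.0301,-0.0195,0,0],[0,0.0301,-0.0195,0,0],[0,0.0301,-0.0195,0,0],[0,0.0301,-0.0195,0,0],[0,0.0301,-0.0195,0,0],[0,0.0301,-0.0195,0,0],[0,0.0301,-0.0195,0,0],[0,0.0301,-0.0195,0,0],[0,0.0301,-0.0195,0,0],[0,0.0301,-0.0195,0,0],[0,0.0301,-0.0195,0,0],[0,0,0,0,0]]'
python3 -m inch '[[0,0,0,0,0.125],[0,0,0,0,0.125],[0,0,0,0,0.125],[0,0,0,0,0.124],[0,0,0,0,0],[0,0,0,0,0],[0,0,0,0,0]]'
python3 go.py .5895 .3393 .054 128.3 180
python3 - <<'E'
from h import *
f=grab("wrist","w4")
E
```

```text
t: 13.38
ee_pos: [0.583, 0.353, 0.1565]
orientation: [0.83, 0.558, 0.0, -0.004]
force: [-1.0, 2.2, -2.4]
gripper_width: 0.0233
grip_force: 59.6
t: 13.97
ee_pos: [0.5878, 0.3392, 0.1576]
orientation: [0.944, 0.329, -0.0, 0.0]
force: [0.5, 0.4, -1.7]
gripper_width: 0.0237
grip_force: 59.7
tool shift before turn [0.0015 0.001  0.1036] turn 0.003 cur closing -51.5 q7 -1.11 tilt 0.05
after turn [0.0015 0.001 ] t 13.9667 pos [0.5878 0.3392 0.1576] F [ 0.5  0.4 -1.7]
```

View pics/w4.png

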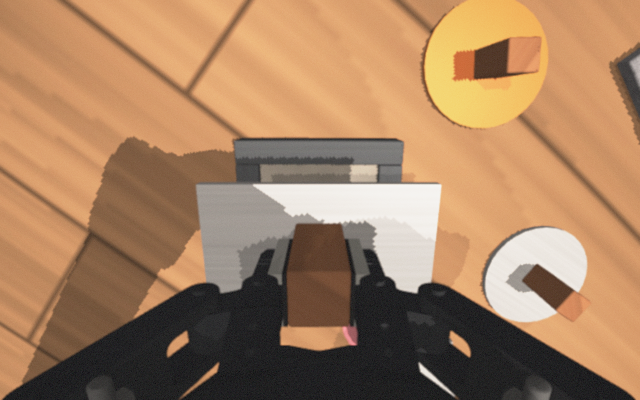

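The cover is parallel to the frame and centred on it (columns 318 and 318). Lowering.

```bash
python3 -m inch '[[0,0.0015,0.0007,0.03,0],[0,0,0,0.03,0],[0,0,0,0.022,0],[0,0,0,0.01,0],[0,0,0,0.005,0],[0,0,0,0.003,0],[0,0,0,0.001,0],[0,0,0,0,0],[0,0,0,0,0]]'
python3 go.py .5895 .3393 .054 128.3 180
```

```text
t: 14.77
ee_pos: [0.591, 0.3403, 0.0588]
orientation: [0.945, 0.328, 0.001, -0.0]
force: [-0.2, -0.3, -0.8]
gripper_width: 0.0234
grip_force: 59.7
tool shift before turn [-0.0018 -0.0002  0.0048] turn 0.001 cur closing -51.7 q7 -1.05 tilt 0.17
after turn [-0.0018 -0.0002] t 14.7667 pos [0.591  0.3403 0.0588] F [-0.2 -0.3 -0.8]
```

```bash
python3 -m inch '[[0,-0.001,0,0.0015,0],[0,0,0,0.0015,0],[0,0,0,0.0015,0],[0,0,0,0,0],[0,0,0,0,0],[0,0,0,0,0]]'
python3 go.py .5895 .3393 .054 128.3 180
```

```text
t: 15.27
ee_pos: [0.5894, 0.3395, 0.0541]
orientation: [0.945, 0.328, 0.0, -0.0]
force: [-1.9, 0.0, 6.9]
gripper_width: 0.0231
grip_force: 60.6
tool shift before turn [-0.0001  0.0002  0.0001] turn 0.0 cur closing -51.7 q7 -1.05 tilt 0.06
after turn [-0.0001  0.0002] t 15.2667 pos [0.5894 0.3395 0.0541] F [-1.9  0.   6.9]
```

Seated (6.9 N). Next: release, lift, and move to the big round cover.

```bash
python3 -m inch '[[0.085,0,0,0,0],[0.085,0,0,0,0],[0.085,0,0,0,0],[0.085,0,0,0,0],[0.085,0,0,0,0],[0.085,0,0,-0.03,0],[0.085,0,0,-0.04,0],[0.085,0,0,-0.04,0],[0.085,0,0,-0.036,0],[0.085,0,0,0,0],[0.085,0,0,0,0]]'
python3 go.py .653 .1047 .2 4.5 90
```

```text
t: 16.18
ee_pos: [0.5913, 0.3396, 0.2022]
orientation: [0.945, 0.328, 0.003, -0.001]
force: [-0.9, 0.8, -0.1]
gripper_width: 0.0851
grip_force: 0.0
tool shift before turn [-0.0972  0.2226  0.0017] turn 0.59 cur closing -51.7 q7 -1.13 tilt 0.38
after turn [0.0431 0.239 ] t 16.1833 pos [0.5913 0.3396 0.2022] F [-0.9  0.8 -0.1]
```

```bash
python3 -m inch '[[0.085,-0.0139,0.0318,0,0],[0.085,-0.0139,0.0318,0,0],[0.085,-0.0139,0.0318,0,0],[0.085,-0.0139,0.0318,0,0],[0.085,-0.0139,0.0318,0,0],[0.085,-0.0139,0.0318,0,0],[0.085,-0.0139,0.0318,0,0],[0.085,0,0,0,-0.1225],[0.085,0,0,0,-0.1225],[0.085,0,0,0,-0.1225],[0.085,0,0,0,-0.1225],[0.085,0,0,0,-0.1225],[0.085,0,0,0,-0.1225],[0.085,0,0,0,-0.1225],[0.085,0,0,0,-0.1225],[0.085,0,0,0,0],[0.085,0,0,0,0]]'
python3 w.py cover_big_round_grip w5; python3 go.py .653 .1047 .0194 4.5 180
```

```text
t: 17.6
ee_pos: [0.6496, 0.1042, 0.1969]
orientation: [0.68, 0.733, -0.001, -0.001]
force: [-0.6, 0.2, 0.1]
gripper_width: 0.0849
grip_force: 0.0
cam [0.645 0.173 0.34 ]
place 0.91 [0.6495 0.107  0.033 ]
place 0.79 [ 0.3286 -0.1034  0.033 ]
mask 0.92 [650.7 104.9] [107.9 107.5] 133.2
mask 0.86 [ 298.4 -101. ] [158.1  60.3] 41.7
tool shift before turn [0.0004 0.003  0.1784] turn -0.002 cur closing 4.4 q7 0.11 tilt 0.08
after turn [0.0004 0.003 ] t 17.75 pos [0.6502 0.1042 0.1978] F [ 0.6 -0.7  0.3]
```

View pics/w5.png

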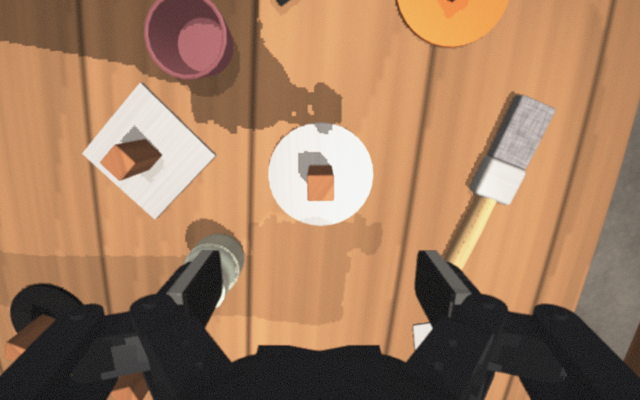

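Big round metal disc at (320,174), post aligned. Gripping it.

```bash
python3 -m inch '[[0.085,0.001,0.001,0.03,0],[0.085,0,0,0.03,0],[0.085,0,0,0.03,0],[0.085,0,0,0.03,0],[0.085,0,0,0.025,0],[0.085,0,0,0.02,0],[0.085,0,0,0.011,0],[0,0,0,0,0],[0,0,0,0,0],[0,0,0,0,0],[0,0,0,0,0],[0,0,0,0,0],[0,0,0,0,0],[0,0,0,0,0]]'
python3 go.py .5935 -.327 .16 4.5 180
```

```text
t: 18.92
ee_pos: [0.6533, 0.1055, 0.0245]
orientation: [0.679, 0.734, 0.001, 0.001]
force: [1.0, -0.4, 5.1]
gripper_width: 0.0235
grip_force: 60.5
tool shift before turn [-0.4264 -0.0928 -0.1361] turn -0.001 cur closing 4.5 q7 0.21 tilt 0.19
after turn [-0.4263 -0.0931] t 18.9167 pos [0.6533 0.1055 0.0245] F [ 1.  -0.4  5.1]
```

```bash
python3 -m inch '[[0,0,0,-0.02,0],[0,0,0,-0.04,0],[0,0,0,-0.04,0],[0,0,0,-0.036,0],[0,-0.0355,-0.0077,0,0],[0,-0.0355,-0.0077,0,0],[0,-0.0355,-0.0077,0,0],[0,-0.0355,-0.0077,0,0],[0,-0.0355,-0.0077,0,0],[0,-0.0355,-0.0077,0,0],[0,-0.0355,-0.0077,0,0],[0,-0.0355,-0.0077,0,0],[0,-0.0355,-0.0077,0,0],[0,-0.0355,-0.0077,0,0],[0,-0.0355,-0.0077,0,0],[0,-0.0355,-0.0077,0,0],[0,0,0,0,0],[0,0,0,0,0],[0,0,0,0,0],[0,0,0,0,0]]'
python3 go.py .5935 -.327 .0545 4.5 180
python3 - <<'E'
from h import *
f=grab("wrist","w6")
E
```

```text
t: 20.58
ee_pos: [0.5934, -0.324, 0.1577]
orientation: [0.678, 0.735, 0.001, -0.001]
force: [0.8, 0.4, -1.8]
gripper_width: 0.0234
grip_force: 59.7
tool shift before turn [-3.200e-03 -1.000e-04  1.032e-01] turn 0.002 cur closing 4.6 q7 0.83 tilt 0.14
after turn [-0.0032 -0.0001] t 20.5833 pos [ 0.5934 -0.324   0.1577] F [ 0.8  0.4 -1.8]
```

View pics/w6.png

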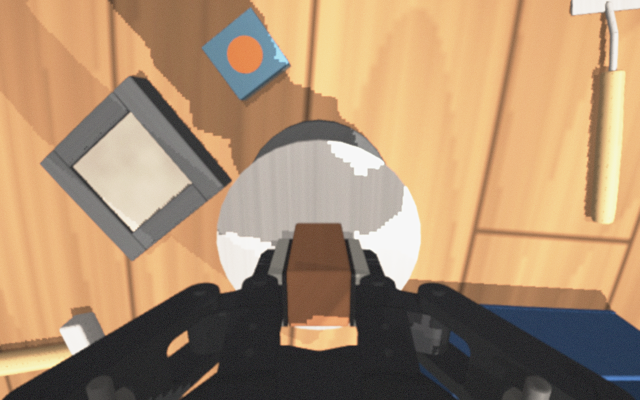

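The cover is held level above the mould ring. Lowering.

```bash
python3 -m inch '[[0,-0.002,0,0.03,0],[0,0,0,0.03,0],[0,0,0,0.022,0],[0,0,0,0.01,0],[0,0,0,0.005,0],[0,0,0,0.003,0],[0,0,0,0.0015,0],[0,0,0,0.0015,0],[0,0,0,0,0],[0,0,0,0,0]]'
python3 go.py .5935 -.327 .0545 4.5 180
```

```text
t: 21.47
ee_pos: [0.5936, -0.3292, 0.0568]
orientation: [0.679, 0.734, 0.0, 0.001]
force: [-0.0, 0.6, -1.1]
gripper_width: 0.0237
grip_force: 59.6
tool shift before turn [0.0022 0.0001 0.0023] turn -0.001 cur closing 4.5 q7 0.89 tilt 0.12
after turn [0.0022 0.0001] t 21.4667 pos [ 0.5936 -0.3292  0.0568] F [-0.   0.6 -1.1]
```

```bash
python3 -m inch '[[0,0.0015,0,0.0012,0],[0,0,0,0.0012,0],[0,0,0,0,0],[0,0,0,0,0],[0,0,0,0,0],[0.085,0,0,0,0],[0.085,0,0,0,0],[0.085,0,0,0,0],[0.085,0,0,0,0],[0.085,0,0,0,0],[0.085,0,0,-0.03,0],[0.085,0,0,-0.04,0],[0.085,0,0,-0.04,0],[0.085,0,0,-0.036,0],[0.085,0,0,0,0],[0.085,0,0,0,0]]'
python3 go.py .4705 .1147 .2 48.3 90
```

```text
t: 22.8
ee_pos: [0.5945, -0.3288, 0.2029]
orientation: [0.679, 0.734, 0.001, 0.003]
force: [0.3, -0.1, 0.2]
gripper_width: 0.0852
grip_force: 0.0
tool shift before turn [ 0.4518 -0.0892  0.0008] turn -0.765 cur closing 4.5 q7 0.81 tilt 0.4
after turn [0.3876 0.2486] t 22.8 pos [ 0.5945 -0.3288  0.2029] F [ 0.3 -0.1  0.2]
```

```bash
python3 -m inch '[[0.085,0.0377,-0.0074,0,0],[0.085,0.0377,-0.0074,0,0],[0.085,0.0377,-0.0074,0,0],[0.085,0.0377,-0.0074,0,0],[0.085,0.0377,-0.0074,0,0],[0.085,0.0377,-0.0074,0,0],[0.085,0.0377,-0.0074,0,0],[0.085,0.0377,-0.0074,0,0],[0.085,0.0377,-0.0074,0,0],[0.085,0.0377,-0.0074,0,0],[0.085,0.0377,-0.0074,0,0],[0.085,0.0377,-0.0074,0,0],[0.085,0,0,0,-0.1093],[0.085,0,0,0,-0.1093],[0.085,0,0,0,-0.1093],[0.085,0,0,0,-0.1093],[0.085,0,0,0,-0.1093],[0.085,0,0,0,-0.1093],[0.085,0,0,0,-0.1093],[0.085,0,0,0,0]]'
python3 w.py cover_square_grip w7; python3 go.py .4705 .1147 .0194 48.3 180
```

```text
t: 24.47
ee_pos: [0.4675, 0.1167, 0.1975]
orientation: [0.355, 0.935, -0.001, -0.001]
force: [-0.4, 0.5, -0.5]
gripper_width: 0.085
grip_force: 0.0
cam [0.417 0.163 0.34 ]
place 0.91 [0.4741 0.118  0.033 ]
mask 0.21 [595.1 348.8] [152.3 106.2] 128.5
tool shift before turn [-0.0032  0.0004  0.1788] turn -0.002 cur closing 48.2 q7 0.58 tilt 0.11
after turn [-0.0032  0.0004] t 24.6167 pos [0.4682 0.1167 0.1982] F [-1.   0.4  1.1]
```

View pics/w7.png

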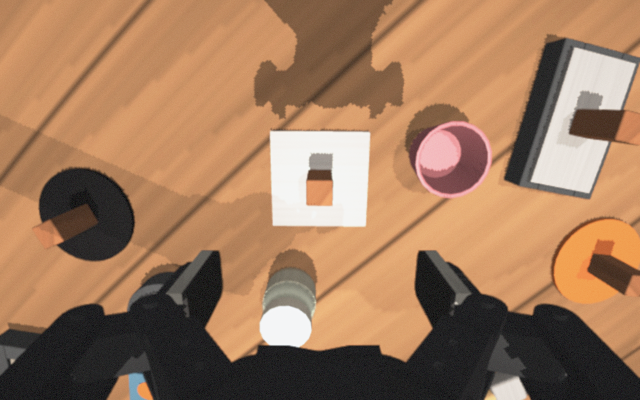

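The square cover at (320,177) is aligned. The cup is to the right, so I'll open only partway for clearance.

```bash
python3 -m inch '[[0.065,-0.0015,0.0005,0.03,0],[0.065,0,0,0.03,0],[0.065,0,0,0.03,0],[0.065,0,0,0.03,0],[0.065,0,0,0.025,0],[0.065,0,0,0.02,0],[0.065,0,0,0.011,0],[0,0,0,0,0],[0,0,0,0,0],[0,0,0,0,0],[0,0,0,0,0],[0,0,0,0,0],[0,0,0,0,0],[0,0,0,0,0]]'
python3 go.py .4315 -.3235 .16 42.3 180
```

```text
t: 25.78
ee_pos: [0.4719, 0.1167, 0.0246]
orientation: [0.356, 0.935, 0.001, 0.001]
force: [0.1, 0.1, 6.8]
gripper_width: 0.0232
grip_force: 60.3
tool shift before turn [-0.2629 -0.3552 -0.1361] turn 0.105 cur closing 48.3 q7 0.79 tilt 0.17
after turn [-0.2985 -0.3257] t 25.7833 pos [0.4719 0.1167 0.0246] F [0.1 0.1 6.8]
```

```bash
python3 -m inch '[[0,0,0,-0.02,0],[0,0,0,-0.04,0],[0,0,0,-0.04,0],[0,0,0,-0.036,0],[0,-0.0219,-0.0296,0,0],[0,-0.0219,-0.0296,0,0],[0,-0.0219,-0.0296,0,0],[0,-0.0219,-0.0296,0,0],[0,-0.0219,-0.0296,0,0],[0,-0.0219,-0.0296,0,0],[0,-0.0219,-0.0296,0,0],[0,-0.0219,-0.0296,0,0],[0,-0.0219,-0.0296,0,0],[0,-0.0219,-0.0296,0,0],[0,-0.0219,-0.0296,0,0],[0,-0.0219,-0.0296,0,0],[0,0,0,0,0.105],[0,0,0,0,0],[0,0,0,0,0],[0,0,0,0,0]]'
python3 go.py .4315 -.3235 .0546 42.3 180
python3 - <<'E'
from h import *
f=grab("wrist","w8")
E
```

```text
t: 27.45
ee_pos: [0.4305, -0.3216, 0.1584]
orientation: [0.403, 0.915, 0.001, -0.001]
force: [-0.4, 1.0, -1.8]
gripper_width: 0.0236
grip_force: 59.9
tool shift before turn [-0.0023 -0.0006  0.1038] turn 0.004 cur closing 42.5 q7 1.59 tilt 0.13
after turn [-0.0023 -0.0006] t 27.45 pos [ 0.4305 -0.3216  0.1584] F [-0.4  1.  -1.8]
```

View pics/w8.png

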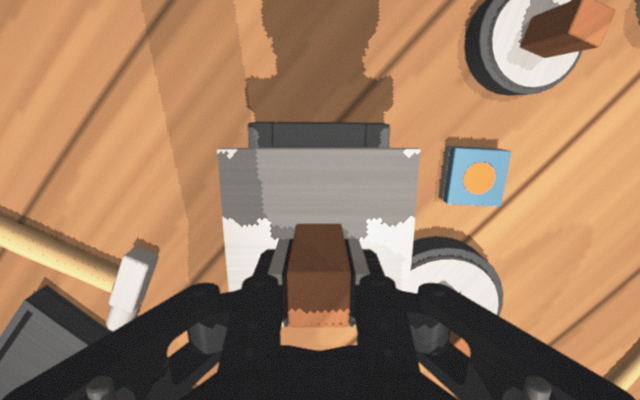

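The square cover is parallel with and centred on its frame (column 319 for both). Lowering.

```bash
python3 -m inch '[[0,-0.001,0,0.03,0],[0,0,0,0.03,0],[0,0,0,0.022,0],[0,0,0,0.01,0],[0,0,0,0.005,0],[0,0,0,0.003,0],[0,0,0,0.0015,0],[0,0,0,0.0015,0],[0,0,0,0.001,0],[0,0,0,0.001,0],[0,0,0,0,0],[0,0,0,0,0]]'
python3 go.py .4315 -.3235 .0546 42.3 180
```

```text
t: 28.5
ee_pos: [0.4314, -0.3247, 0.0547]
orientation: [0.404, 0.915, 0.0, 0.0]
force: [-0.2, -0.0, -1.8]
gripper_width: 0.0235
grip_force: 60.0
tool shift before turn [0.0008 0.0008 0.0001] turn -0.0 cur closing 42.3 q7 1.72 tilt 0.05
after turn [0.0008 0.0008] t 28.5 pos [ 0.4314 -0.3247  0.0547] F [-0.2 -0.  -1.8]
```

Lowering by the last bit, releasing, retreating upward, and checking.

```bash
python3 -m inch '[[0,0,0,0.001,0],[0,0,0,0,0],[0,0,0,0,0],[0.07,0,0,0,0],[0.07,0,0,0,0],[0.07,0,0,0,0],[0.07,0,0,0,0],[0.07,0,0,0,0],[0.07,0,0,-0.03,0],[0.07,0,0,-0.04,0],[0.07,0,0,-0.04,0],[0.07,0,0,-0.04,0],[0.07,0,0,-0.03,0],[0.07,0,0,-0.03,0],[0.07,0,0,0,0],[0.07,0,0,0,0]]'
python3 -m inch '[[0.07,0.03,0,0,0],[0.07,0.03,0,0,0],[0.07,0.03,0,0,0],[0.07,0.03,0,0,0],[0.07,0.03,0,0,0],[0.07,0.03,0,0,0],[0.07,0.03,0,0,0],[0.07,0.03,0,0,0],[0.07,0,0,0,0],[0.07,0,0,0,0]]'
python3 - <<'E'
from h import *
f=grab("top","end");g=grab("scene")
for n,h in(("top",f),("scene",g)):
  for t,M in[("cover_big_round_grip",(.5935,-.327)),("cover_small_round_grip",(.4705,-.1165)),("cover_square_grip",(.4315,-.3235)),("cover_long_grip",(.5895,.3393))]:
    for r in nets.place_of(h,t)[:4]:
        w=world(h,np.array(r["at"])[::-1]*[640,400],.063)[:2]-M
        if np.hypot(*w)<.05: print(n,t,"place err",w.round(4))
    for r in nets.masks_of(h,t)[:4]:
        o=outline(h,r["mask"],.036)
        if np.hypot(*(o[0]/1000-M))<.05: print(n,t,"mask err",(o[0]/1000-M).round(4),o[1:])
cv2.imwrite("pics/endc.png",cv2.resize(f["frame"][100:300,150:530],(800,421),interpolation=cv2.INTER_CUBIC))
E
```

```text
t: 29.83
ee_pos: [0.4323, -0.3253, 0.2652]
orientation: [0.404, 0.915, 0.0, 0.002]
force: [0.7, -0.4, -0.4]
gripper_width: 0.0701
grip_force: 0.0
t: 30.67
ee_pos: [0.2752, -0.156, 0.2627]
orientation: [0.405, 0.914, -0.001, -0.0]
force: [0.3, -1.0, 0.1]
gripper_width: 0.0697
grip_force: 0.0
top cover_big_round_grip place err [ 0.0056 -0.01  ]
top cover_big_round_grip mask err [ 0.0001 -0.0015] (array([103.4, 102.9]), 134.1)
top cover_small_round_grip place err [-0.0024 -0.0099]
top cover_small_round_grip mask err [0.0028 0.0001] (array([71.7, 69.1]), 45.5)
top cover_square_grip place err [-0.0035 -0.0004]
top cover_square_grip mask err [ 0.002  -0.0011] (array([102. , 101.1]), 42.6)
top cover_long_grip place err [-0.0013 -0.0049]
top cover_long_grip mask err [ 0.0001 -0.0015] (array([126.3,  68.6]), 128.3)
scene cover_big_round_grip place err [-0.0033 -0.0043]
scene cover_big_round_grip mask err [-0.0007  0.0004] (array([119.5, 114. ]), 166.3)
scene cover_big_round_grip mask err [0.035  0.0173] (array([123.4, 108.5]), 117.0)
scene cover_small_round_grip place err [-0.004   0.0065]
scene cover_small_round_grip mask err [-0.0147 -0.0002] (array([111.7,  71.6]), 170.8)
scene cover_square_grip place err [ 0.0155 -0.0092]
scene cover_long_grip place err [-0.0012 -0.0043]
scene cover_long_grip mask err [-0.0037 -0.0062] (array([127.5,  80.2]), 129.0)
```

View pics/endc.png

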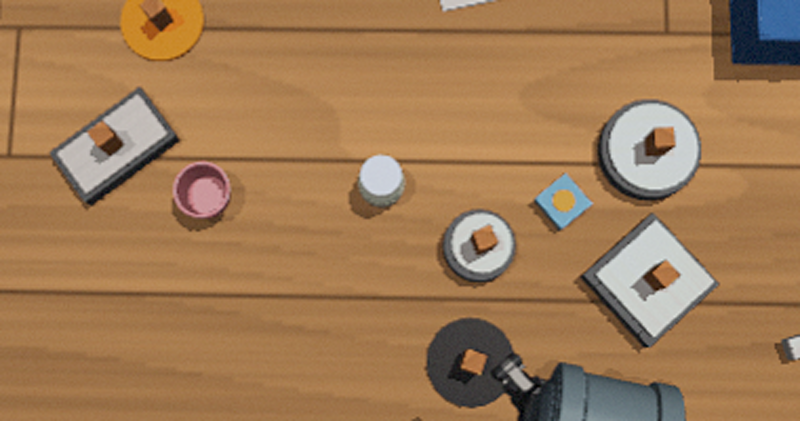

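The picture shows all four metal covers centred and aligned on their moulds, with plate outlines within 3 mm. The jar and cup have not moved. Handing in.

```bash
python3 -c "
from plant import ticket
print(ticket.close_job())"
```

```text
the job is handed in; nothing more can be done
None
```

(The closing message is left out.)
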